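Refit the push-on knob of a table radio

TASK

Finish the repair of the radio on the sideboard: first lay the flat pry tool that lies on top of the radio back into the narrow notched slot of the wooden tray, flat and along the slot, and let go of it. Then take the bar-grip knob, turn it so that its pointer points the way the flat of the radio's D-shaped shaft faces, push it fully home on the shaft and press it in against the shaft's spring as far as it goes; finish while still holding the knob pressed in, without letting go. Leave the other things on the sideboard and in the tray where they are.

Things in the scene. Friction and masses are not known exactly. Their poses are not given: they have to be found in the camera images.
- knob: Grey push-on knob standing bore down: round skirt 46 mm across, 17 mm high; on it a grip bar 44 mm long, 14 mm wide, up to 36 mm above the underside (grip across the 14 mm, above the skirt). One bar end has a wedge pointer out to 32 mm from the axis. Origin on the axis at the underside, z up, x along the bar to the pointer. Blind D bore 14 mm deep, 16.5 mm across, flat on the pointer side.
- shaft_tip (a point): Centre of the top of the radio's steel D-shaft: an upright stub 14 mm across with one flat 3 mm from the axis, rim chamfered, 20.5 mm above the radio's top. z up, x points out of the flat: the knob goes on when its x (pointer) points the same way within about 8 degrees, and when home its underside is 14 mm below this point. The shaft does not turn.
- shaft (a joint): How far the shaft is pressed down into the radio: 0 at rest, 0.005 m fully in. A spring pushes it back up with 4 N at rest and 9 N fully in.
- radio: Fixed table radio, a wooden case 150 mm (x) by 250 mm (y) by 60 mm high, on small feet. Origin at the centre of the underside; the shaft stands on its top 65 mm towards its +y from the middle, and the pry tool lies on the other half of the top.
- pry_tool: Flat black nylon pry tool, 120 mm long: handle 80 mm long, 16 mm wide, 10 mm thick (-60 to +20 mm in x), then a tapering blade to +60 mm. Lies flat on the radio. Origin at mid-length on the underside, x along it to the blade, z up; grip it across the 16 mm at the origin. Either way round in the slot is right.
- tray: Fixed low wooden tray, 166 mm (x) by 134 mm (y), 16 mm high with 5 mm walls and a 4 mm floor. Origin at the centre of its underside. Along its +y side runs the narrow slot; the wide bin beside it holds a battery and a tin.
- tray_slot (a point): Centre of the slot's floor, 4 mm above the sideboard; x along the slot, z up. The slot is 156 mm long and 38 mm wide, its walls 12 mm high above the floor; in both long walls a 70 mm wide notch, level with the floor and centred on this point, leaves room for the fingers.
- battery: Bystander: block battery 26 x 48 x 17 mm in the tray's wide bin; origin at the underside.
- screw_tin: Bystander: round tin, 34 mm across, 17 mm high, in the tray's wide bin; origin at the underside.
- round_cap: Bystander: plain round grey cap, 32 mm across, 18 mm high, with neither bar nor pointer; not the knob. Origin at the underside.
- carafe: Bystander: smoked glass carafe with its tumbler upside down on the neck, 114 mm across, 178 mm high; origin at the underside.
- cup: Bystander: white mug, 76 mm across, 75 mm high; origin at the underside.
- remote: Bystander: remote control 150 x 42 x 16 mm; origin at the underside.
- book: Bystander: book 196 x 134 x 26 mm; origin at the underside.
There are look-alikes about, which are no part of the job. What is shaped like the knob but pink or yellow is not meant. There is more than one size of the pry_tool; the job needs the smaller.

How it is judged:
By the outcome, as a careful person would: the job done as asked, in the order asked, and still so for the second after the job is handed in, while the arm keeps its last pose, push and grip.
It also fails if it takes over 56 s, if anything falls off the work surface, if the arm or the gripper's body presses on something with over 40 N, if the wrist force passes 120 N, or if a joint passes its speed limit or range.

ROBOT

A 7-joint arm with a two-finger parallel gripper is mounted at the origin on the work surface. World frame = base frame: x ahead of the robot, y to its left, z up, the work surface at z = 0. Lengths are in mm, angles in rad, forces in N, time in s.
With the tool pointing down it reaches from about 350 to 900 mm from the base axis. Payload 19.9 kg.
Tool frame: the origin (TCP) lies midway between the tips of the shut fingers; the grasp point (between the pads) lies behind it (manip.grip_point_offset is the z of the grasp point in the tool frame, in mm); z points along the fingers, y is the line along which they close (so a half turn about z gives the same grasp; the last joint's range is limited). The gripper opens to 85 mm and grips with 20 to 120 N. Pads are 22 mm wide; open, the fingers measure 114 mm over their backs; the gripper's body (76 mm by 85 mm) begins 54 mm behind the grasp point. The pads swing forward as they close: fully open they stand 13 mm farther back than shut.
Start: joints at [-1.373, 0.417, -0.01, 1.614, 0.005, 1.111, -0.053], TCP at [147.826, 607.247, 231.26] pointing down, gripper open.
Joint ranges: [-2.81, 2.81], [-0.39, 2.02], [-1.27, 1.25], [0.06, 2.57], [-1.19, 4.33], [0.19, 2], [-2.82, 2.82]. Speed limits (rad/s): [1.89, 1.89, 2.39, 2.39, 3.01, 3.01, 3.01].

INTERFACE

Orientations are given as a rotation vector (axis times angle).
In Python, from plant import manip gives the robot as it stands.
- The arm moves only by the tool move_arm, never from a script. Its argument "increments" is a list that holds one entry, the list of rows, each a list of 7 numbers: the turn, a rotation vector about the tool's x, y, z in shares of 90 degrees (1.0 is 90 degrees), then the shift along the tool's x, y, z in shares of 400 mm (1.0 is 400 mm), then the opening, from 0 (shut) to 1 (fully open). A call has 1 to 8 rows; each row is the pose to reach, as a shift and turn from the pose commanded when the call began, along the tool's axes at that moment; what a row does not reach only later rows make up. A row lasts 1/10 s, in which the tool goes at most 50 mm and 8.59 degrees, less where a joint would pass 70% of its speed; a pose out of reach is approached as far as the arm can. No shift or turn number may pass 1 either way. A call with a gripper value outside its range is refused whole. The fingers move at their own pace and stop on an object; "force" is the grip in N (left out, the last holds). Time passes only in rows, so rows that repeat a pose let the fingers close. It gives the time, the measured TCP pose, the force, the opening and the grip force at its end, in the units of the state.
- manip.state(): the state, without advancing time (a new reading comes with each control period).
- manip.get_image(name): name is "scene" or "top" or "wrist"; returns a dict with "img" (384x512x3 uint8, red, green, blue), "K" (3x3 intrinsics, pixels), "R" (3x3) and "t" (3): a world point X has camera coordinates R X + t. Camera axes: x right, y down, z forward; pixel columns grow to the right and rows downward; lengths in mm; the calibration is good to about 2 mm. A picture is of the moment at which its call begins. There is no depth.
- manip.sign_off(): hands the job in; it is judged then, once.
The state is a dict: "time_s": time; "q": joint angles; "qvel": joint speeds; "joint_efforts": joint torques, N m; "ee_pos": TCP position; "tcp_rot": TCP orientation; "contact_force": force on the tool from outside, world axes, zero at the start; "moment": the same for the moment, N m; "grip_width": finger opening in mm; "grip_force": force on a finger pad.
Only numpy, scipy, OpenCV 4.12 (cv2) and the standard library are available. Lean on these libraries where they do the work, as an engineer would, in place of code of your own. Each camera call takes 0.05 s, during which the arm holds its last target. There are 200 camera calls.

## Working session

There is one attempt and no reset: what is moved stays moved. The work goes in short steps, Python scripts to look and compute and a tool call to move; the robot and the scene stay as the last step left them, time stands still between calls to the robot, and variables do not carry over. Pictures are saved under pics/ and viewed, at most 10 in all, crops included, and the job is handed in when it is done.

Besides the shell and the picture viewer there is one more tool, called after "Request:" as name(argument=value, ...) on one line, values as JSON. move_arm: Moves the arm, as the interface text tells. Its arguments: {"type":"object","properties":{"increments":{"type":"array","items":{"type":"array","items":{"type":"array","items":{"type":"number"}}}},"force":{"type":"number"}},"required":["increments"]}

```bash
mkdir -p pics
cat > h.py <<'E'
import numpy as np, cv2
from plant import manip
def ray(c,u,v):
    R=np.array(c["R"]);t=np.array(c["t"]).ravel();K=np.array(c["K"])
    return -R.T@t, R.T@np.linalg.inv(K)@np.array([u,v,1.])
def plane(c,u,v,z):
    o,d=ray(c,u,v); return o+d*(z-o[2])/d[2]
def tri(a,pa,b,pb):
    o1,d1=ray(a,*pa);o2,d2=ray(b,*pb)
    s=np.linalg.lstsq(np.c_[d1,-d2],o2-o1,rcond=None)[0]
    p,q=o1+s[0]*d1,o2+s[1]*d2
    return (p+q)/2,np.linalg.norm(p-q)
def proj(c,X):
    p=np.array(c["K"])@(np.array(c["R"])@np.array(X)+np.array(c["t"]).ravel()); return p[:2]/p[2]
def save(n,c): np.savez(n,img=c["img"],K=c["K"],R=c["R"],t=c["t"])
def load(n): return dict(np.load(n+".npz"))
E
python3 - <<'E'
from h import *
for n in("scene","top","wrist"):
    c=manip.get_image(n);save(n,c)
    im=cv2.cvtColor(c["img"],cv2.COLOR_RGB2BGR)
    if n!="wrist": cv2.imwrite(f"pics/{n}.png",cv2.resize(im,(800,600),interpolation=cv2.INTER_CUBIC))
    else: cv2.imwrite(f"pics/{n}.png",im)
    print(n,(-c["R"].T@c["t"].ravel()).round(),c["K"][0,0],c["R"].round(2).tolist())
print(manip.state(),manip.grip_point_offset)
E
```

```text
scene [1604. -232.  879.] 498.65113153271784 [[0.29, 0.96, 0.01], [0.57, -0.17, -0.81], [-0.77, 0.24, -0.59]]
top [ 340.   56. 1144.] 381.68935198670897 [[0.01, -1.0, -0.01], [-0.98, -0.01, -0.19], [0.19, 0.01, -0.98]]
wrist [ 64. 628. 375.] 277.972002211034 [[0.24, 0.97, -0.0], [0.92, -0.22, 0.33], [0.32, -0.08, -0.94]]
{'time_s': 0.15, 'q': array([-1.37349403,  0.41784416, -0.01033829,  1.61400311,  0.00467447,
        1.11068574, -0.05300948]), 'qvel': array([-5.02121734e-06, -1.02452247e-03,  1.10407429e-04, -3.01559571e-03,
        1.49968320e-05, -6.15469038e-04,  4.52939339e-04]), 'joint_efforts': array([ 9.27263645e-04, -8.64750910e+01,  6.79971110e-01, -4.35061741e+01,
        1.92138663e-02,  5.78818392e-03, -1.16594759e-05]), 'ee_pos': array([147.75659048, 607.02671256, 230.81302695]), 'tcp_rot': array([-3.74181246e-01, -3.11915925e+00,  1.43501396e-03]), 'contact_force': array([-0.17599773,  0.24783766,  1.12318626]), 'moment': array([ 0.01040646,  0.03670661, -0.02918059]), 'grip_force': 0.0, 'grip_width': 85.57751421463665} -18.700000000000003
```

View pics/scene.png

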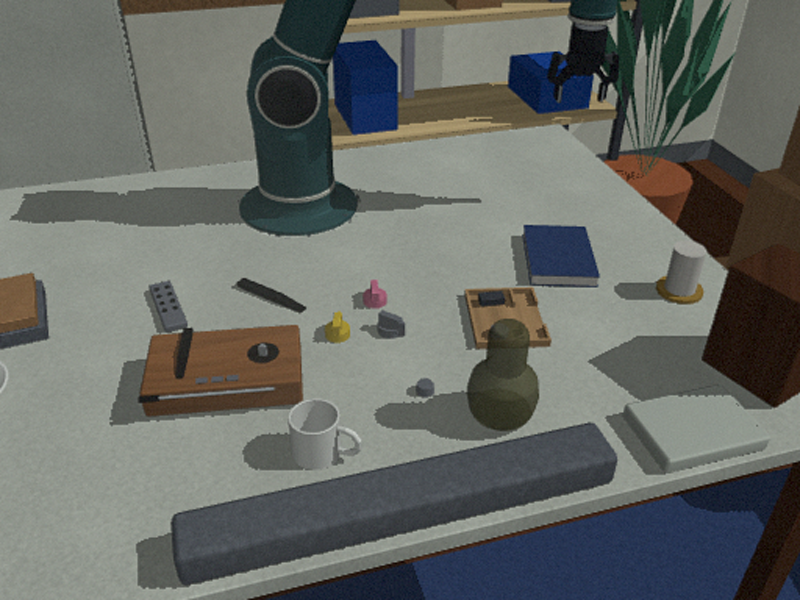

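View pics/top.png

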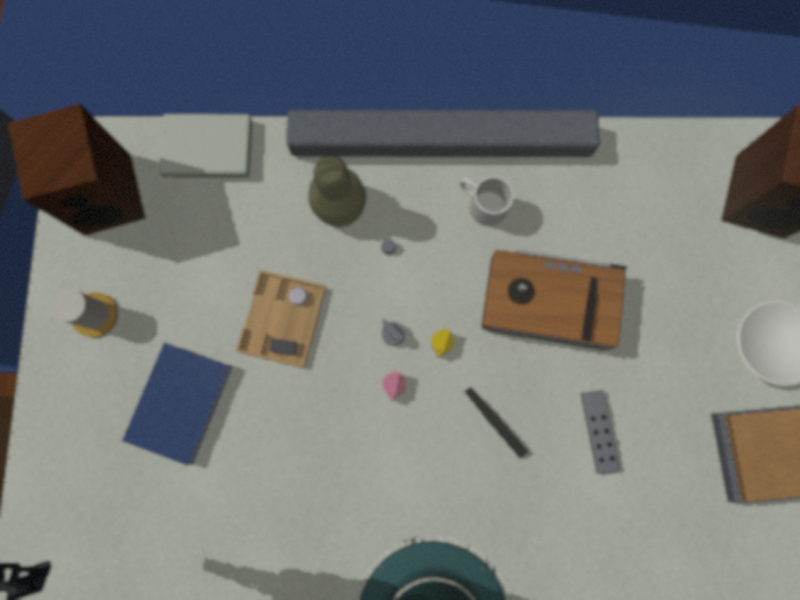

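The scene view (800x600) shows the radio at (225,365) with a black pry tool on top at (184,352) and the shaft at (263,350). The tray is at (507,315).
- **Pry tool candidates:** the one on the radio, top view (590,308), and one on the sideboard, top (497,422). The one on the radio fits the text; I'll check its length.
- **Knob candidates:** grey (393,333), yellow (442,342), pink (394,384) and the plain grey cap (389,246). The grey one with the bar is the knob.

Run:
```python
from h import *
t=load("top");s=load("scene");k=1.5625
def T(n,u,v,z): print(n,plane(t,u/k,v/k,z).round(1))
T("pryA",593,280,75);T("pryB",588,338,75);T("big a",469,391,10);T("big b",525,455,10)
T("knob",394,334,17);T("shaft",521,287,85)
for p in((262,272),(326,290),(304,366),(238,350)):T("tray",*p,16)
for p in((494,251),(626,267),(617,347),(484,326)):T("radio",*p,65)
def M(n,a,b):
    p,e=tri(t,np.array(a)/k,s,np.array(b)/k);print("tri",n,p.round(1),round(e,1))
M("shaft",(521,287),(263,347));M("pry near end",(588,338),(188,331));M("pry far",(593,280),(180,374))
M("knob top",(394,330),(390,315))
tc=cv2.cvtColor(t["img"],cv2.COLOR_RGB2BGR);sc=cv2.cvtColor(s["img"],cv2.COLOR_RGB2BGR)
a=cv2.resize(sc[170:260,85:275],(800,379),interpolation=cv2.INTER_CUBIC)
b=cv2.resize(tc[150:300,240:410],None,fx=1.45,fy=1.45,interpolation=cv2.INTER_CUBIC)
o=np.zeros((600,800,3),np.uint8);o[:379]=a;o[380:380+217,:b.shape[1]]=b[:220]
c=cv2.resize(tc[170:250,150:220],(193,220),interpolation=cv2.INTER_CUBIC);o[380:600,300:493]=c
cv2.imwrite("pics/crop1.png",o)
st=manip.state()
from scipy.spatial.transform import Rotation as Ro
print(Ro.from_rotvec(st["tcp_rot"]).as_matrix().round(3))
```

```text
pryA [ 604.1 -293.4   75. ]
pryB [ 496.5 -278.6   75. ]
big a [403.9 -70.2  10. ]
big b [ 287.3 -171.6   10. ]
knob [510.6  72.   17. ]
shaft [ 588.  -159.2   85. ]
tray [631.8 331.2  16. ]
tray [596.3 204.7  16. ]
tray [448.4 242.2  16. ]
tray [478.1 369.6  16. ]
radio [ 661.7 -115.    65. ]
radio [ 631.8 -359.2   65. ]
radio [ 481.8 -333.3   65. ]
radio [519.1 -93.3  65. ]
tri shaft [ 591.  -161.5   72.3] 0.4
tri pry near end [ 498.7 -279.2   62.7] 6.3
tri pry far [ 607.6 -297.3   61.1] 1.3
tri knob top [516.   73.8  34.8] 4.2Traceback (most recent call last):
  File "<stdin>", line 15, in <module>
ValueError: could not broadcast input array from shape (218,246,3) into shape (217,246,3)
```

Run:
```python
from h import *
t=load("top");s=load("scene")
tc=cv2.cvtColor(t["img"],cv2.COLOR_RGB2BGR);sc=cv2.cvtColor(s["img"],cv2.COLOR_RGB2BGR)
o=np.zeros((600,800,3),np.uint8);f=lambda a,w,h:cv2.resize(a,(w,h),interpolation=cv2.INTER_CUBIC)
o[:379]=f(sc[170:260,85:275],800,379)
o[380:,:250]=f(tc[150:300,240:410],250,220);o[380:,300:493]=f(tc[170:250,150:220],193,220)
cv2.imwrite("pics/crop1.png",o)
```

```text
(no output)
```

View pics/crop1.png

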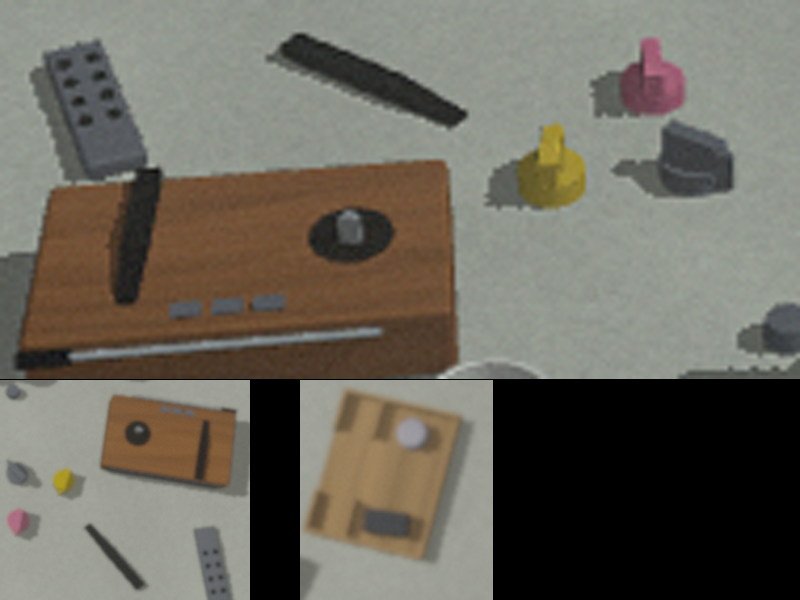

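Careful with the scale: shifts go in shares of 400 mm and turns go in shares of 90 degrees. That gives: -37.2 cm is -0.93, -26 cm is -0.65.

Request:
move_arm(increments=[[[0,0,0,-0.93,-0.65,0,1],[0,0,0,-0.93,-0.65,0,1],[0,0,0,-0.93,-0.65,0,1],[0,0,0,-0.93,-0.65,0,1],[0,0,0,-0.93,-0.65,0,1],[0,0,0,-0.93,-0.65,0,1],[0,0,0,-0.93,-0.65,0,1],[0,0,0,-0.93,-0.65,0,1]]])

```text
time_s: 0.95
ee_pos: [413.1, 305.2, 231.4]
tcp_rot: [0.374, 3.119, 0.0]
contact_force: [1.5, 1.1, 0.6]
grip_width: 85.5
grip_force: 0.0
```

The crop confirms it. The grey bar knob is at crop (695,158), next to the yellow and pink look-alikes, and the smaller pry tool lies on the radio at (138,235). The longer tool is on the sideboard at (370,78). The tray slot is on the side opposite the battery and tin.

Run:
```python
from h import *
c=manip.get_image("wrist");save("w1",c)
```

```text
(no output)
```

Scaled: -18 cm is -0.45, -10.5 cm is -0.2625.

Request:
move_arm(increments=[[[0,0,0,-0.2625,-0.45,0,1],[0,0,0,-0.2625,-0.45,0,1],[0,0,0,-0.2625,-0.45,0,1],[0,0,0,-0.2625,-0.45,0,1],[0,0,0,-0.2625,-0.45,0,1]]])

```text
time_s: 1.5
ee_pos: [472.6, 101.9, 231.5]
tcp_rot: [0.384, 3.117, -0.002]
contact_force: [-0.1, 1.3, 0.4]
grip_width: 85.7
grip_force: 0.0
```

Run:
```python
from h import *
c=manip.get_image("wrist");save("w2",c);print(manip.state()["ee_pos"])
a=load("w1")["img"];o=np.zeros((600,800,3),np.uint8)
o[:300,:400]=cv2.resize(a,(400,300),interpolation=cv2.INTER_AREA);o[:300,400:]=cv2.resize(c["img"],(400,300),interpolation=cv2.INTER_AREA)
cv2.imwrite("pics/w12.png",cv2.cvtColor(o[:300],cv2.COLOR_RGB2BGR))
```

```text
[472.41466638 103.37411323 231.42708485]
```

View pics/w12.png

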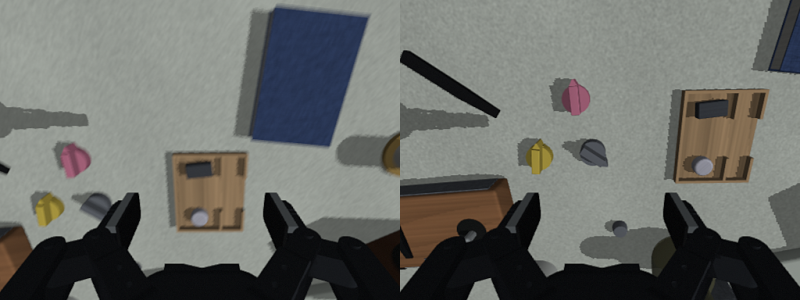

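Both views show the tray (w2, full-size pixels: 920,175 → approx (408,176)), the grey knob at about (248,195) and the round cap at about (281,292). Next I'll move over the radio and take two views there.

Scaled: -25.9 cm is -0.6475, -12.4 cm is -0.31.

Request:
move_arm(increments=[[[0,0,0,-0.31,-0.6475,0,1],[0,0,0,-0.31,-0.6475,0,1],[0,0,0,-0.31,-0.6475,0,1],[0,0,0,-0.31,-0.6475,0,1],[0,0,0,-0.31,-0.6475,0,1],[0,0,0,-0.31,-0.6475,0,1],[0,0,0,-0.31,-0.6475,0,1]]])

```text
time_s: 2.25
ee_pos: [530.9, -177.6, 231.1]
tcp_rot: [-0.382, -3.118, 0.003]
contact_force: [-0.1, 0.1, 0.2]
grip_width: 85.3
grip_force: 0.0
```

Run:
```python
from h import *
c=manip.get_image("wrist");save("w3",c);print(manip.state()["ee_pos"])
```

```text
[ 530.93930507 -174.78767     230.84082408]
```

Scaled: -11 cm is -0.275, 1 cm is 0.025, 0.1 rad is 0.0637.

Request:
move_arm(increments=[[[0,0,0.0637,0.025,-0.275,0,1],[0,0,0.0637,0.025,-0.275,0,1],[0,0,0.0637,0.025,-0.275,0,1],[0,0,0.0637,0.025,-0.275,0,1]]])

```text
time_s: 2.7
ee_pos: [494.8, -278.3, 231.2]
tcp_rot: [-0.532, -3.096, -0.0]
contact_force: [0.4, 0.9, -0.2]
grip_width: 85.2
grip_force: 0.0
```

Run:
```python
from h import *
c=manip.get_image("wrist");save("w4",c);print(manip.state()["ee_pos"],manip.state()["tcp_rot"])
a=load("w3")["img"];o=np.zeros((600,800,3),np.uint8)
o[:300,:400]=a[:300,56:456];o[:300,400:]=c["img"][:300,56:456]
W1=load("w1")["img"];W2=load("w2")["img"]
o[300:,:400]=cv2.resize(W1[180:310,200:373],(400,300),interpolation=cv2.INTER_CUBIC)
o[300:,400:]=cv2.resize(W2[150:250,210:343],(400,300),interpolation=cv2.INTER_CUBIC)
cv2.imwrite("pics/w34.png",cv2.cvtColor(o,cv2.COLOR_RGB2BGR))
```

```text
[ 495.59386171 -276.71339782  231.10902511] [-5.28128601e-01 -3.09660908e+00 -1.13316590e-03]
```

View pics/w34.png

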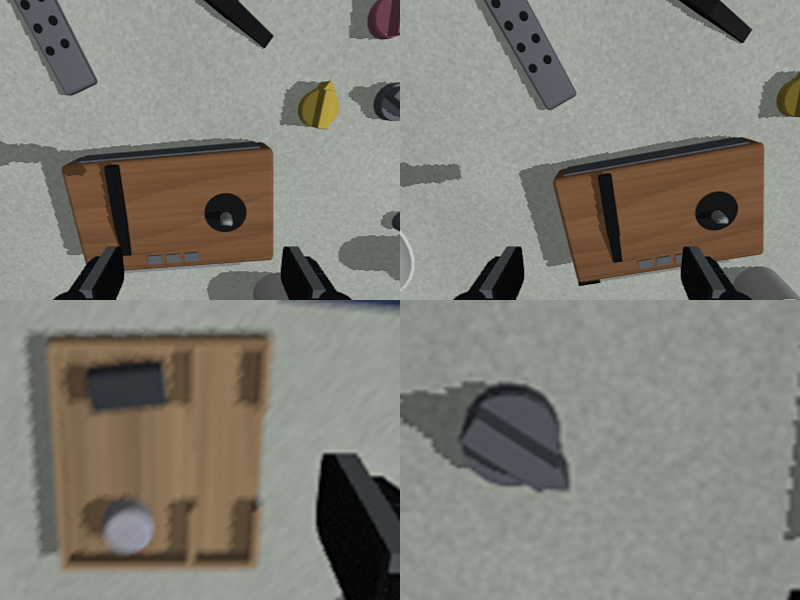

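In w3 (crop offset 56) the pry tool runs from (114,165) to (123,255) and the shaft is at (225,218) in its black disc. The tray slot is the right-hand lane in w1, and the knob's pointer is at the lower right in w2. Next I'll measure them.

```bash
cat > m.py <<'E'
from h import *
def blob(mask,near):
    n,l,s,c=cv2.connectedComponentsWithStats(mask.astype(np.uint8))
    i=min((i for i in range(1,n) if s[i,4]>25),key=lambda i:np.hypot(*(c[i]-near)))
    return (l==i).astype(np.uint8)
def cont(m): return max(cv2.findContours(m,cv2.RETR_EXTERNAL,cv2.CHAIN_APPROX_NONE)[0],key=cv2.contourArea)
E
python3 - <<'E'
from m import *
W=[None]+[load(f"w{i}") for i in(1,2,3,4)]
ends={}
for i,near in((3,(174,210)),(4,(265,218))):
    im=W[i]["img"].astype(int)
    m=blob(im.max(2)<48,near); r=cv2.minAreaRect(cont(m));b=cv2.boxPoints(r)
    print("pry",i,np.round(r[0]),np.round(r[1],1),round(r[2],1),m.sum())
    b=b[np.argsort(b[:,1])];ends[i]=(b[:2].mean(0),b[2:].mean(0))
    print([plane(W[i],*e,70).round(1) for e in ends[i]])
for k in(0,1):print(tri(W[3],ends[3][k],W[4],ends[4][k]))
d={}
for i,near in((3,(281,212)),(4,(372,211))):
    m=blob(W[i]["img"].astype(int).max(2)<48,near);c=cont(m);e=cv2.fitEllipse(cv2.convexHull(c))
    d[i]=e[0];print("disc",i,e,plane(W[i],*e[0],63).round(1))
print(tri(W[3],d[3],W[4],d[4]))
tr={}
for i,near in((1,(265,244)),(2,(408,176))):
    im=W[i]["img"].astype(int);m=blob((im[...,0]-im[...,2]>22),near)
    m=cv2.morphologyEx(m,cv2.MORPH_CLOSE,np.ones((15,15)))
    h=cv2.convexHull(cont(m));p=cv2.boxPoints(cv2.minAreaRect(h))
    q=cv2.approxPolyDP(h,6,True)[:,0]
    print("tray",i,q.tolist(),[plane(W[i],*x,16).round(0).tolist() for x in q])
    tr[i]=q
for i,near in((1,(124,263)),(2,(248,195))):
    im=W[i]["img"].astype(int);hsv=cv2.cvtColor(W[i]["img"],cv2.COLOR_RGB2HSV)
    m=blob((hsv[...,2]<100)&(im[...,2]-im[...,0]>8),near);c=cont(m);print("knob",i,m.sum(),cv2.boundingRect(c),cv2.minEnclosingCircle(c),plane(W[i],*cv2.minEnclosingCircle(c)[0],17).round(1))
print(W[2]["img"][195,248],W[2]["img"][185,215],W[1]["img"][200,300])
E
```

```text
pry 3 [226. 151.] [  6.5 193.5] 85.8 822
[array([ 514.6, -100.5,   70. ]), array([ 478.5, -312.2,   70. ])]
pry 4 [266. 218.] [89.1 13.3] 81.9 1069
[array([ 494.9, -276. ,   70. ]), array([ 610.2, -299.3,   70. ])]
(array([ 355.02501286, -218.85500309,  688.83885591]), np.float64(47.5867985582483))
(array([ 474.93345599, -247.77257575,  248.08150284]), np.float64(54.19828474412919))
disc 3 ((281.02978515625, 212.24403381347656), (37.93816375732422, 40.93114471435547), 81.38336944580078) [ 586.6 -162.5   63. ]
disc 4 ((372.05072021484375, 210.51193237304688), (36.82319641113281, 42.85670852661133), 62.29473876953125) [ 586.4 -163.    63. ]
(array([ 587.36905074, -162.51002353,   61.26876719]), np.float64(0.020540408888991522))
tray 1 [[317, 197], [311, 294], [226, 297], [221, 198]] [[479.0, 373.0, 16.0], [638.0, 337.0, 16.0], [612.0, 205.0, 16.0], [449.0, 244.0, 16.0]]
tray 2 [[472, 114], [445, 233], [353, 234], [364, 116]] [[477.0, 376.0, 16.0], [639.0, 339.0, 16.0], [608.0, 210.0, 16.0], [447.0, 245.0, 16.0]]
knob 1 186 (113, 252, 27, 17) ((126.0, 260.5), 14.115694046020508) [511.7  78.6  17. ]
knob 2 250 (238, 181, 25, 21) ((250.0, 192.0), 15.000100135803223) [509.5  81.5  17. ]
[49 51 55] [89 92 88] [141 117  88]
```

```bash
cat >> h.py <<'E'
from scipy.spatial.transform import Rotation as Ro
def go(x,y,z,yaw):
    "print the increments to a tool-down pose; yaw = world angle (deg) of tool y, mod 180"
    s=manip.state();R=Ro.from_rotvec(s["tcp_rot"]).as_matrix()
    cur=np.degrees(np.arctan2(R[1,1],R[0,1]));d=(yaw-cur+90)%180-90
    a=np.radians(cur+d);ty=np.array([np.cos(a),np.sin(a),0]);tz=np.array([0,0,-1.]);G=np.c_[np.cross(ty,tz),ty,tz]
    print("yaw",cur.round(2),"turn",Ro.from_matrix(R.T@G).as_rotvec().round(3),"cm",(R.T@(np.array([x,y,z])-s["ee_pos"])/10).round(2),"q7",s["q"][6].round(2),"q1",s["q"][0].round(2),"pos",s["ee_pos"].round(1),"F",s["contact_force"].round(1),"t",s["time_s"])
E
python3 -c "
from h import *
go(552,-288,130,78.5)"
```

```text
yaw 70.64 turn [ 0.001 -0.    -0.137] cm [-5.7   0.8  10.11] q7 1.88 q1 0.01 pos [ 495.6 -276.7  231.1] F [-0.  -0.1 -1.1] t 2.75
```

Scaled: 10.1 cm is 0.2525, -5.7 cm is -0.1425, -0.137 rad is -0.0872.

Request:
move_arm(increments=[[[0,0,-0.0872,-0.1425,0.02,0.2525,1],[0,0,-0.0872,-0.1425,0.02,0.2525,1],[0,0,-0.0872,-0.1425,0.02,0.2525,1],[0,0,-0.0872,-0.1425,0.02,0.2525,1],[0,0,-0.0872,-0.1425,0.02,0.2525,1]]])

```text
time_s: 3.25
ee_pos: [551.8, -288.8, 131.5]
tcp_rot: [0.315, 3.125, -0.0]
contact_force: [-0.8, -0.5, 0.3]
grip_width: 85.1
grip_force: 0.0
```

Run:
```python
from m import *
c=manip.get_image("wrist");save("w5",c)
cv2.imwrite("pics/w5.png",cv2.cvtColor(c["img"],cv2.COLOR_RGB2BGR))
W4=load("w4");ends={}
for k,W,box in((4,W4,(170,256,240,285)),(5,c,None)):
    im=W["img"].astype(int);b=im.max(2)<48
    if k==5: b[:, :205]=0;b[:,310:]=0
    p=proj(W,[552,-288,70]);m=blob(b,p);r=cv2.minAreaRect(cont(m));q=cv2.boxPoints(r);q=q[np.argsort(q[:,1])]
    print(k,p.round(),np.round(r[0]),np.round(r[1]),q.round().tolist());ends[k]=q[:2].mean(0),q[2:].mean(0)
    print([plane(W,*e,72).round(1) for e in ends[k]])
print([tri(W4,ends[4][j],c,ends[5][j]) for j in(0,1)])
go(552,-288,130,78.5)
```

```text
4 [266. 220.] [266. 218.] [89. 13.] [[266.0, 173.0], [253.0, 174.0], [279.0, 261.0], [266.0, 263.0]]
[array([ 494.4, -275.8,   72. ]), array([ 609., -299.,   72.])]
5 [259. 208.] [259. 203.] [134.  20.] [[249.0, 136.0], [269.0, 136.0], [269.0, 270.0], [249.0, 270.0]]
[array([ 496.1, -276.4,   72. ]), array([ 608. , -298.9,   72. ])]
[(array([ 497.77770606, -276.79533907,   59.42374473]), np.float64(0.1771559784210584)), (array([ 617.30354466, -300.94474909,   58.75428223]), np.float64(0.48534366451659916))]
yaw 78.45 turn [-0.     0.002 -0.001] cm [0.01 0.13 0.21] q7 2.05 q1 0.08 pos [ 551.9 -289.3  132.1] F [-0.9  0.4 -0.1] t 3.3
```

View pics/w5.png

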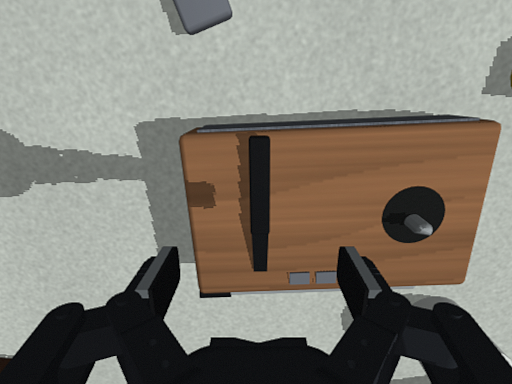

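The w5 view shows the pry tool between the fingers, from (259,136) to (259,270), with the shaft disc at (413,214). I'll check the height of the radio's top, then descend.

Run:
```python
from m import *
d={}
for i,near in((3,(281,212)),(4,(372,211)),(5,(413,214))):
    W=load(f"w{i}");im=W["img"].astype(int);m=blob(im.max(2)<48,near);c=cont(m);e=cv2.fitEllipse(cv2.convexHull(c));d[i]=(W,e[0])
    print(e, [plane(W,*e[0],z).round(1) for z in(60,65)])
for a,b in((3,5),(4,5),(3,4)):print(tri(*d[a],*d[b]))
# radio near-left/right top corners
W=d[5][0];im=W["img"].astype(int)
for i in(3,4,5):
    W=d[i][0];im=W["img"].astype(int);m=blob((im[...,0]-im[...,2]>25),(330,240)if i==5 else (240,205) if i==3 else (330,205))
    m=cv2.morphologyEx(m,cv2.MORPH_CLOSE,np.ones((35,35)));q=cv2.approxPolyDP(cv2.convexHull(cont(m)),5,True)[:,0];print(i,q.tolist())
go(554.5,-288.3,64,78.5)
```

```text
((281.02978515625, 212.24403381347656), (37.93816375732422, 40.93114471435547), 81.38336944580078) [array([ 587.9, -162.5,   60. ]), array([ 585.7, -162.4,   65. ])]
((372.05072021484375, 210.51193237304688), (36.82319641113281, 42.85670852661133), 62.29473876953125) [array([ 588.1, -162.2,   60. ]), array([ 585.3, -163.5,   65. ])]
((412.9644775390625, 214.23590087890625), (52.63429260253906, 64.71411895751953), 60.636444091796875) [array([ 587.8, -162.2,   60. ]), array([ 585. , -164.7,   65. ])]
(array([ 587.50846359, -162.49667868,   60.6667182 ]), np.float64(0.21929796092044807))
(array([ 587.8023107 , -162.23521467,   60.21101523]), np.float64(0.2840694724686583))
(array([ 587.36905074, -162.51002353,   61.26876719]), np.float64(0.020540408888991522))
3 [[327, 149], [326, 259], [192, 269], [142, 263], [121, 165], [314, 143]]
4 [[419, 145], [417, 253], [235, 281], [210, 186], [216, 171], [407, 141]]
5 [[511, 121], [511, 156], [461, 283], [200, 291], [179, 143], [196, 128]]
yaw 78.45 turn [-0.     0.002 -0.001] cm [-0.23  0.15  6.81] q7 2.05 q1 0.08 pos [ 551.9 -289.3  132.1] F [-0.9  0.4 -0.1] t 3.3
```

Scaled: 6.95 cm is 0.1738, -0.25 cm is -0.0063.

Request:
move_arm(increments=[[[0,0,0,-0.0063,0.0025,0.1,1],[0,0,0,-0.0063,0.0025,0.1375,1],[0,0,0,-0.0063,0.0025,0.1625,0.6],[0,0,0,-0.0063,0.0025,0.1738,0.5],[0,0,0,-0.0063,0.0025,0.1738,0.4]]], force=40)

```text
time_s: 3.8
ee_pos: [554.2, -289.3, 61.4]
tcp_rot: [0.317, 3.125, -0.0]
contact_force: [-0.1, 0.5, 0.1]
grip_width: 43.6
grip_force: 0.0
```

Request:
move_arm(increments=[[[0,0,0,0,0,0,0],[0,0,0,0,0,0,0],[0,0,0,0,0,0,0],[0,0,0,0,0,0,0],[0,0,0,0,0,0,0],[0,0,0,0,0,0,0]]])

```text
time_s: 4.4
ee_pos: [554.6, -289.4, 61.9]
tcp_rot: [0.316, 3.124, -0.001]
contact_force: [-1.2, 0.7, 5.2]
grip_width: 14.8
grip_force: 39.5
```

Request:
move_arm(increments=[[[0,0,0,0,0,-0.0875,0],[0,0,0,0,0,-0.175,0],[0,0,0,0.025,0.1225,-0.2,0],[0,0,0,0.05,0.2425,-0.2,0],[0,0,0,0.075,0.3625,-0.2,0],[0,0,0,0.1,0.4825,-0.2,0],[0,0,0,0.125,0.6025,-0.2,0],[0,0,0,0.15,0.7225,-0.2,0]]])

```text
time_s: 5.2
ee_pos: [553.3, 8.0, 141.6]
tcp_rot: [0.317, 3.124, 0.001]
contact_force: [1.5, -0.3, 0.2]
grip_width: 14.2
grip_force: 39.3
```

Scaled: 32 cm is 0.8, 28.8 cm is 0.72, 0.02 rad is 0.0127.

Request:
move_arm(increments=[[[0,0,0.0127,0.025,0.12,0,0],[0,0,0.0127,0.05,0.24,0,0],[0,0,0.0127,0.075,0.36,0,0],[0,0,0.0127,0.1,0.48,0,0],[0,0,0.0127,0.125,0.6,0,0],[0,0,0.0127,0.15,0.72,0,0],[0,0,0.0127,0.1675,0.8,0,0],[0,0,0.0127,0.1675,0.8,0,0]]])

```text
time_s: 6.0
ee_pos: [550.3, 338.8, 140.9]
tcp_rot: [-0.338, -3.123, -0.003]
contact_force: [-0.4, -0.6, 0.1]
grip_width: 15.0
grip_force: 39.3
```

Run:
```python
from m import *
c=manip.get_image("wrist");save("w6",c)
cv2.imwrite("pics/w6.png",cv2.cvtColor(c["img"],cv2.COLOR_RGB2BGR))
im=c["img"].astype(int);m=((im[...,0]-im[...,2]>22)&(im[...,0]>60)).astype(np.uint8)
p=proj(c,[543,291,16]);print(p)
m=cv2.morphologyEx(m,cv2.MORPH_CLOSE,np.ones((5,5)));q=cv2.approxPolyDP(cv2.convexHull(cont(m)),5,True)[:,0]
print([(x.tolist(),plane(c,*x,16).round().tolist()) for x in q])
go(553,333,130,77.2);print(manip.state()["grip_width"])
```

```text
[210.08771536 186.5334597 ]
[([279, 102], [477.0, 375.0, 16.0]), ([275, 232], [608.0, 346.0, 16.0]), ([217, 257], [625.0, 276.0, 16.0]), ([153, 256], [608.0, 207.0, 16.0]), ([134, 100], [447.0, 245.0, 16.0])]
yaw 77.49 turn [0.    0.    0.005] cm [-0.23 -0.2   1.09] q7 0.95 q1 -0.87 pos [551.2 335.5 140.9] F [ 0.9 -0.8 -0.8] t 6.05
14.812388636363783
```

View pics/w6.png

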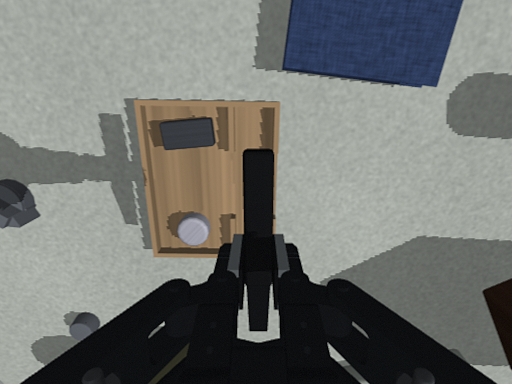

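The w6 view shows the pry tool held at (258,190) and the tray with corners at (279,102), (134,100) and (153,256). The slot is the right-hand lane, under the tool. The corner distances come out at 133 and 166 mm, as they should. Descending to just above the slot.

Scaled: 11 cm is 0.275, 8 cm is 0.2, 0.008 rad is 0.0051.

Request:
move_arm(increments=[[[0,0,0.0051,-0.005,-0.005,0.1,0],[0,0,0.0051,-0.005,-0.005,0.2,0],[0,0,0.0051,-0.005,-0.005,0.275,0],[0,0,0.0051,-0.005,-0.005,0.275,0]]])

```text
time_s: 6.45
ee_pos: [551.8, 328.2, 27.6]
tcp_rot: [-0.362, -3.117, 0.007]
contact_force: [0.0, -0.6, 0.1]
grip_width: 14.7
grip_force: 39.3
```

Run:
```python
from m import *
go(553,333,6,77)
```

```text
yaw 76.75 turn [-0.005 -0.003 -0.004] cm [-0.02  0.51  2.16] q7 0.99 q1 -0.82 pos [551.8 328.2  27.6] F [ 0.  -0.6  0.1] t 6.45
```

Scaled: 2.1 cm is 0.0525, 1.8 cm is 0.045.

Request:
move_arm(increments=[[[0,0,0,0,0.01,0.025,0],[0,0,0,0,0.01,0.045,0],[0,0,0,0,0.01,0.0525,0],[0,0,0,0,0.01,0.0525,0],[0,0,0,0,0.01,0.0525,0]]])

```text
time_s: 6.95
ee_pos: [554.6, 334.6, 10.4]
tcp_rot: [0.36, 3.12, 0.001]
contact_force: [0.9, 0.5, -1.9]
grip_width: 14.6
grip_force: 39.3
```

Run:
```python
from m import *
go(553,333,6,77)
```

```text
yaw 76.83 turn [ 0.001  0.001 -0.003] cm [ 0.11 -0.19  0.44] q7 1.0 q1 -0.82 pos [554.6 334.6  10.4] F [ 0.9  0.5 -1.9] t 6.95
```

Scaled: 0.4 cm is 0.01, 0.2 cm is 0.005.

Request:
move_arm(increments=[[[0,0,0,0,-0.0025,0.005,0],[0,0,0,0,-0.0025,0.01,0],[0,0,0,0,-0.0025,0.01,0],[0,0,0,0,-0.0025,0.01,0]]])

```text
time_s: 7.35
ee_pos: [554.2, 333.4, 6.0]
tcp_rot: [0.36, 3.121, -0.0]
contact_force: [-1.4, -0.7, 3.7]
grip_width: 14.6
grip_force: 39.7
```

Scaled: -12 cm is -0.3, -7 cm is -0.175.

Request:
move_arm(increments=[[[0,0,0,0,0,0,0.3],[0,0,0,0,0,0,0.35],[0,0,0,0,0,0,0.35],[0,0,0,0,0,-0.025,0.35],[0,0,0,0,0,-0.075,0.35],[0,0,0,0,0,-0.175,0.35],[0,0,0,0,0,-0.3,0.35],[0,0,0,0,0,-0.3,0.6]]])

```text
time_s: 8.15
ee_pos: [556.9, 334.8, 133.1]
tcp_rot: [0.36, 3.114, 0.01]
contact_force: [0.5, 0.6, 0.4]
grip_width: 43.1
grip_force: 0.0
```

Run:
```python
from m import *
c=manip.get_image("wrist");save("w7",c)
W1,W2=load("w1"),load("w2")
o=np.zeros((600,800,3),np.uint8);o[:384,:512]=c["img"]
# knob crops
f=lambda a,w,h:cv2.resize(a,(w,h),interpolation=cv2.INTER_CUBIC)
o[:216,512:]=f(W2["img"][170:215,220:280],288,216)
p=proj(c,[512,78,17]);print(p)
cv2.imwrite("pics/w7.png",cv2.cvtColor(o[:384],cv2.COLOR_RGB2BGR))
go(510,80,150,60)
```

```text
[ -4.53122991 200.13583765]
yaw 76.83 turn [0.005 0.003 0.294] cm [ -1.37 -25.8   -2.12] q7 0.95 q1 -0.86 pos [555.6 334.4 130. ] F [-0.2  0.9 -1.2] t 8.2
```

View pics/w7.png

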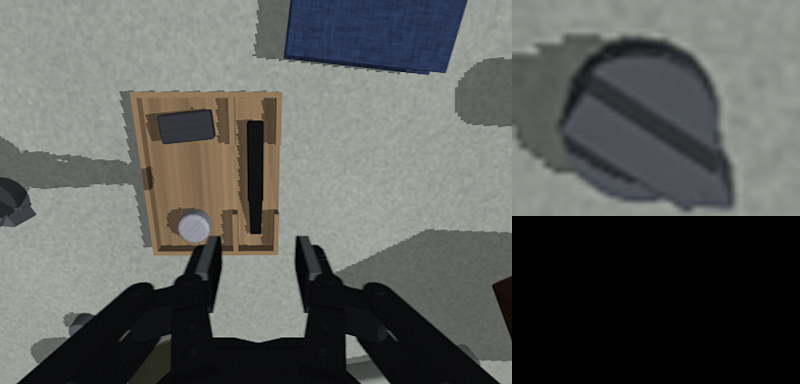

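The w7 view shows the pry tool lying flat in the slot, from (254,121) to (257,232), clear of the walls and released. The tin and battery haven't moved. Next are close views of the knob, then of the shaft.

Scaled: -25.9 cm is -0.6475, -21.7 cm is -0.5425.

Request:
move_arm(increments=[[[0,0,0,-0.0425,-0.11,0,0.6],[0,0,0,-0.085,-0.22,0,0.6],[0,0,0,-0.1275,-0.3275,0.025,0.6],[0,0,0,-0.17,-0.435,0.05,0.6],[0,0,0,-0.2125,-0.5425,0.075,0.6],[0,0,0,-0.25,-0.6475,0.0875,0.6],[0,0,0,-0.25,-0.6475,0.0875,0.6],[0,0,0,-0.25,-0.6475,0.0875,0.6]]])

```text
time_s: 9.0
ee_pos: [592.1, 57.4, 90.5]
tcp_rot: [-0.364, -3.12, 0.001]
contact_force: [-0.2, 1.1, -0.9]
grip_width: 51.0
grip_force: 0.0
```

Run:
```python
from m import *
c=manip.get_image("wrist");save("w8",c)
p=proj(c,[511,78,17]);print(p)
go(672,-181,102,77)
t=load("top");print("cup",plane(t,493/1.5625,196/1.5625,75))
```

```text
[259.54007913  97.31855197]
yaw 76.83 turn [ 0.    -0.001 -0.003] cm [-13.24 -21.55  -1.15] q7 1.43 q1 -0.45 pos [592.2  59.   90.6] F [0.1 1.2 0.4] t 9.05
cup [ 766.65337824 -114.01780858   75.        ]
```

Scaled: -21.5 cm is -0.5375, -1.2 cm is -0.03.

Request:
move_arm(increments=[[[0,0,0,-0.055,-0.09,-0.03,0.6],[0,0,0,-0.11,-0.18,-0.03,0.6],[0,0,0,-0.165,-0.27,-0.03,0.6],[0,0,0,-0.22,-0.36,-0.03,0.6],[0,0,0,-0.275,-0.45,-0.03,0.6],[0,0,0,-0.33,-0.5375,-0.03,0.6],[0,0,0,-0.33,-0.5375,-0.03,0.6]]])

```text
time_s: 9.75
ee_pos: [672.3, -185.8, 102.8]
tcp_rot: [0.366, 3.12, -0.004]
contact_force: [-0.6, -0.1, -0.1]
grip_width: 51.1
grip_force: 0.0
```

Run:
```python
from m import *
c=manip.get_image("wrist");save("w9",c)
p=proj(c,[587.6,-162.4,81]);print(p)
f=lambda i,x,y,w,h:cv2.resize(load(i)["img"][y:y+h,x:x+w],(400,300),interpolation=cv2.INTER_CUBIC)
x,y=(p-[40,30]).astype(int);y=max(y,0)
o=np.zeros((600,800,3),np.uint8)
o[:300,:400]=f("w8",200,40,120,90);o[:300,400:]=f("w9",x,y,80,60)
o[300:,:400]=f("w5",383,190,60,45);o[300:,400:]=f("scene",144,210,48,36);print(x,y)
cv2.imwrite("pics/sk.png",cv2.cvtColor(o,cv2.COLOR_RGB2BGR))
go(672,-181,102,77)
```

```text
[263.2404446   90.37634625]
223 60
yaw 76.73 turn [-0.001 -0.    -0.005] cm [0.05 0.13 0.05] q7 1.79 q1 -0.05 pos [ 672.2 -182.4  102.5] F [-0.3  1.  -1.4] t 9.8
```

View pics/sk.png

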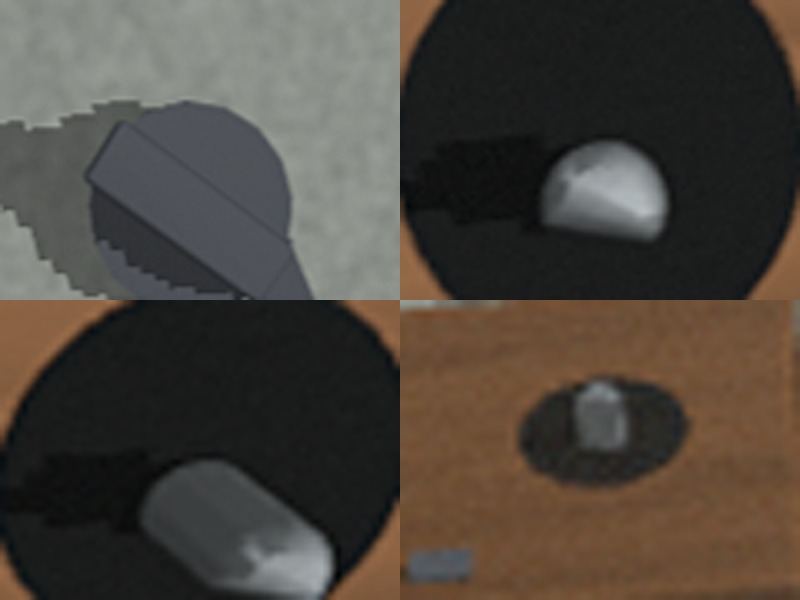

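The crops show two things:
- **Shaft:** in w9 (origin 223,60, scale 5), the D-shaft is seen from above. The flat is the lower edge, from crop (542,225) to (660,240), facing image-down.
- **Knob:** in w8 (origin 200,40, scale 3.33), the skirt is centred at about crop (190,201) with radius 100. The bar edges run (125,122)→(290,240) and (88,178)→(255,298), with the pointer at the lower right.

Run:
```python
from m import *
W9=load("w9");W8=load("w8");W2=load("w2");W5=load("w5")
g=W9["img"].max(2).astype(int);m=blob(g[:,:]>60,(265,100)) if 0 else None
sub=np.zeros(g.shape,bool);sub[80:115,245:285]=g[80:115,245:285]>62
m=blob(sub,(264,98));c=cont(m)
r=cv2.minAreaRect(c);print("shaft",m.sum(),r)
# flat: fit to the lowest mask pixel per column
ys=[(x,np.max(np.where(m[:,x])[0])) for x in range(253,273)]
k=np.polyfit(*np.array(ys).T,1);print("flat slope",np.degrees(np.arctan(k[0])))
for z in(81,61):
    a=plane(W9,252,np.polyval(k,252),z);b=plane(W9,273,np.polyval(k,273),z);d=(b-a)
    print("facing deg",np.degrees(np.arctan2(-d[0],d[1]) ).round(1),a.round(1),b.round(1))
x,y,w,h=cv2.boundingRect(c);print(x,y,w,h)
# top of D: arc topmost & sides -> circle centre
for z in(75,81):print("L,R,T,B",[plane(W9,*p,z).round(1).tolist() for p in((x,y+h/2),(x+w,y+h/2),(x+w/2,y),(x+w/2,y+h))])
S=1/3.3333
P=lambda u,v,z:plane(W8,200+u*S,40+v*S,z)
A,B,C,D=P(125,122,36),P(290,240,36),P(88,178,36),P(255,298,36)
for q in(B-A,D-C):print("bar dir",np.degrees(np.arctan2(q[1],q[0])).round(1),np.linalg.norm(q).round(1))
print("bar axis pt",((A+C)/2).round(1),"width",np.linalg.norm(A-C).round(1))
print("skirt",P(190.5,201,17).round(1),P(90,201,17).round(1),P(291,201,17).round(1))
# height check: back end-corners of the bar, w8 with w2
cW2=lambda u,v:(220+u/4.8,170+v/4.8)
print("tri skirt",tri(W8,(200+190.5*S,40+201*S),W2,cW2(642,115) if 0 else cW2(642-512,112)))
print("tri back corner",tri(W8,(200+106*S,40+150*S),W2,cW2(575-512,105)))
go(511,80,150,-45)
```

```text
shaft 362 ((264.39190673828125, 97.14865112304688), (24.166650772094727, 17.26189422607422), 9.462322235107422)
flat slope 9.014653392316394
facing deg -21.9 [ 593.  -170.2   81. ] [ 597.5 -159.    81. ]
facing deg -21.9 [ 593.5 -170.8   61. ] [ 598.5 -158.2   61. ]
252 89 25 19
L,R,T,B [[590.4, -169.7, 75.0], [593.8, -155.5, 75.0], [587.0, -161.4, 75.0], [597.3, -163.8, 75.0]]
L,R,T,B [[590.3, -169.6, 81.0], [593.6, -155.8, 81.0], [587.1, -161.6, 81.0], [597.0, -163.8, 81.0]]
bar dir 42.8 40.4
bar dir 41.9 41.8
bar axis pt [499.   61.8  36. ] width 13.0
skirt [512.6  75.8  17. ] [507.5  54.   17. ] [517.8  97.6  17. ]
tri skirt (array([512.85912157,  75.96154141,   9.58633632]), np.float64(0.49051072792816697))
tri back corner (array([498.85527011,  61.64560008,  32.25143044]), np.float64(0.4972468023536103))
yaw 76.73 turn [-1.000e-03 -1.000e-03 -1.017e+00] cm [21.71 21.83 -4.77] q7 1.79 q1 -0.05 pos [ 672.2 -182.4  102.5] F [-0.3  1.  -1.4] t 9.8
```

Run:
```python
from m import *
C={}
for i,near in((3,(281,215)),(4,(375,215)),(5,(418,224)),(9,(264,98))):
    W=load(f"w{i}");im=W["img"].astype(int)
    g=(im.max(2)>48)&(im[...,0]-im[...,2]<12)
    dk=blob(im.max(2)<48,near);h=np.zeros_like(dk);cv2.fillPoly(h,[cv2.convexHull(cont(dk))],1)
    e=cv2.fitEllipse(cv2.convexHull(cont(dk)))
    m=blob(g&(cv2.erode(h,np.ones((3,3)))>0),near);c=cont(m);r=cv2.minAreaRect(c)
    C[i]=(W,r[0]);print(i,m.sum(),np.round(r[0],1),np.round(r[1],1),round(r[2]),"disc",np.round(e[0],1),plane(W,*e[0],60.5).round(1),"axis at71",plane(W,*r[0],71).round(1),"proj593",[proj(W,[593.4,-164,z]).round(1).tolist() for z in(61,81)],"proj587",[proj(W,[587.6,-162.4,z]).round(1).tolist() for z in(61,81)])
for a,b in((3,9),(4,9),(5,9),(3,5)):print(a,b,tri(*C[a],*C[b]))
# flat angle in w9, several thresholds
g=load("w9")["img"].max(2).astype(int);W=C[9][0]
for th in(45,60,80,100):
    ys=[]
    for x in range(254,272):
        col=g[95:118,x];j=np.where(col>=th)[0].max();f=(col[j]-th)/max(col[j]-col[j+1],1);ys.append((x,95+j+f))
    k=np.polyfit(*np.array(ys).T,1);a,b=[plane(W,u,np.polyval(k,u),81) for u in(254,271)];d=b-a
    print(th,np.degrees(np.arctan2(-d[0],d[1])).round(1),a.round(1),b.round(1))
```

```text
3 142 [282.5 218.5] [13. 11.] 90 disc [281.  212.2] [ 587.7 -162.5   60.5] axis at71 [ 591.4 -162.3   71. ] proj593 [[280.9, 216.8], [282.2, 223.9]] proj587 [[281.1, 212.3], [282.5, 219.2]]
4 158 [375.5 218. ] [17.7 10.6] 45 disc [372.1 210.5] [ 587.8 -162.3   60.5] axis at71 [ 593.  -163.3   71. ] proj593 [[371.8, 215.0], [378.4, 222.1]] proj587 [[372.1, 210.6], [378.8, 217.4]]
5 391 [418.3 225.2] [28.8 16. ] 37 disc [413.  214.2] [ 587.5 -162.4   60.5] axis at71 [ 592.4 -163.7   71. ] proj593 [[411.5, 221.1], [424.9, 232.2]] proj587 [[413.3, 214.6], [426.9, 225.2]]
9 391 [264.3  97. ] [24.6 18.5] 8 disc [262.3  88.8] [ 586.4 -162.4   60.5] axis at71 [ 591.3 -162.5   71. ] proj593 [[262.4, 100.8], [262.8, 101.6]] proj587 [[262.8, 90.8], [263.2, 90.4]]
3 9 (array([ 591.28847435, -162.40109483,   71.27897772]), np.float64(0.11553165981097475))
4 9 (array([ 591.57859749, -163.16426697,   72.88818892]), np.float64(1.5013859467783328))
5 9 (array([ 591.82109698, -163.07920459,   71.09352336]), np.float64(1.642297104245847))
3 5 (array([ 593.06273453, -162.52426057,   68.8551715 ]), np.float64(1.157028699235367))
45 -22.1 [ 594.  -169.3   81. ] [ 597.7 -160.2   81. ]
60 -22.0 [ 593.7 -169.2   81. ] [ 597.3 -160.1   81. ]
80 -23.9 [ 592.9 -169.    81. ] [ 596.9 -160.    81. ]Traceback (most recent call last):
  File "<stdin>", line 16, in <module>
    return umr_maximum(a, axis, None, out, keepdims, initial, where)
ValueError: zero-size array to reduction operation maximum which has no identity
```

The shaft axis triangulates to about (593.8, -163.6), mid-height 71 (it should be about 71), with the flat facing -22°. The knob axis is at about (513.5, 76), with the pointer at 42°. Moving above the knob.

Scaled: 21.6 cm is 0.54, -1.3 cm is -0.0325, -0.97 rad is -0.6175.

Request:
move_arm(increments=[[[0,0,-0.0891,0.0675,0.0675,-0.0325,0.6],[0,0,-0.1783,0.135,0.135,-0.0325,0.6],[0,0,-0.2674,0.2025,0.2025,-0.0325,0.6],[0,0,-0.3565,0.27,0.27,-0.0325,0.6],[0,0,-0.4456,0.3375,0.3375,-0.0325,0.6],[0,0,-0.5348,0.405,0.405,-0.0325,0.6],[0,0,-0.6175,0.4725,0.4725,-0.0325,0.6],[0,0,-0.6175,0.535,0.54,-0.0325,0.6]]])

```text
time_s: 10.6
ee_pos: [511.0, 81.6, 116.1]
tcp_rot: [-1.149, 2.924, 0.001]
contact_force: [0.3, 0.9, -0.0]
grip_width: 51.2
grip_force: 0.0
```

Request:
move_arm(increments=[[[0,0,0,0,0,0,0.6],[0,0,0,0,0,0,0.6]]])

```text
time_s: 10.8
ee_pos: [512.2, 80.5, 116.1]
tcp_rot: [-1.142, 2.926, 0.001]
contact_force: [0.1, -0.1, 0.2]
grip_width: 51.4
grip_force: 0.0
```

Run:
```python
from m import *
c=manip.get_image("wrist");save("w10",c)
p=proj(c,[513,76,17]);print(p.round(),c["img"][int(p[1]),int(p[0])])
im=c["img"].astype(int)
# knob: bluish grey, darker than sideboard
for th in(4,7,10):
    m=(im[...,2]-im[...,0]>th)&(im.max(2)>45)&(im.max(2)<115);b=blob(m,p);k=cont(b);print(th,b.sum(),cv2.boundingRect(k))
np.set_printoptions(linewidth=250);print(im[int(p[1])-40:int(p[1])+44:6,int(p[0])-50:int(p[0])+54:8].max(2));print((im[...,2]-im[...,0])[int(p[1])-40:int(p[1])+44:6,int(p[0])-50:int(p[0])+54:8])
go(513.5,76.3,115,132.3)
```

```text
[253. 189.] [78 83 89]
4 1865 (227, 167, 48, 61)
7 1276 (243, 168, 32, 59)
10 51 (491, 328, 12, 32)
[[145 150 147  91  92  91  90 146 151 148 143 152 149]
 [145 142 147  90  89  89  91  89 150 146 149 136 143]
 [139 153 146  93  92  88  97  94 142 140 147 157 146]
 [146 148 143  91  98  42  49  43  91 149 146 147 143]
 [148 152 142  90  50  49  51  56  83 144 146 149 145]
 [144 148 147  93  54  58  89  80  88 119 150 144 145]
 [151 150 151  82  54  58  88  83  88  98 144 149 151]
 [150 147 148 106  52  58  90  83  88  88 151 147 152]
 [153 143 147 156  56  59  89  85  89 137 143 144 151]
 [151 144 149 148  91  59  89  84  90 148 148 147 150]
 [141 150 146 143 152  58  89  82 148 149 146 148 150]
 [153 145 140 147 146  89  89 132 152 153 152 149 151]
 [154 143 144 146 147 147  88 144 149 142 144 142 150]
 [151 150 153 147 149 145  80 151 142 136 147 146 148]]
[[-2 -2 -2 -2 -1 -1 -1 -1 -3 -1 -1 -2 -2]
 [-2 -2 -2 -1 -2 -1 -2 -1 -2 -1 -2 -1 -2]
 [-2 -1 -2 -1 -1 -1 -1  0 -2 -2 -2 -1 -2]
 [-2 -1 -1 -2 -2  6  6  4  1 -2 -1 -2 -1]
 [-2 -1 -2 -1  7  5  6  6  9 -2 -1 -2 -1]
 [-1 -1 -1 -2  6  7  9  9 10 -1 -2 -2  0]
 [-2 -2 -2  3  7  6 10  9 10  6 -2 -1 -2]
 [-1 -2 -2  4  5  6 11 10  9 10 -1 -2 -2]
 [-2 -2 -2 -1  7  7 10 10  9  1 -2 -2 -1]
 [-1 -2 -2 -1 10  6  9  9 10 -1 -1 -1 -2]
 [-1 -2 -2 -1 -2  7  9  8 -1 -1 -2 -1 -2]
 [-2 -1 -1 -2 -1  2  9 -1 -1 -2 -1 -1 -1]
 [-2 -2 -2 -1 -2 -1 10 -2 -1 -1 -2 -2 -1]
 [-2 -1 -2 -1 -1 -2 10 -2 -2 -2 -2 -2 -2]]
yaw 132.53 turn [-0.     0.     0.004] cm [ 0.14 -0.28  0.11] q7 2.18 q1 -0.35 pos [512.6  79.3 116.1] F [1.5 0.5 0.6] t 10.85
```

Run:
```python
from m import *
from scipy.optimize import least_squares
for n,p in(("w8",None),("w10",None)):
    c=load(n);im=c["img"].astype(int);p=proj(c,[513,76,17])
    g=cv2.GaussianBlur((im[...,2]-im[...,0]).astype(np.float32),(3,3),0)
    b=blob(g>2.5,p);b=cv2.morphologyEx(b,cv2.MORPH_OPEN,np.ones((3,3)));k=cont(b)[:,0]
    X=np.array([plane(c,u,v,17)[:2] for u,v in k])
    u=np.array([np.cos(np.radians(42.3)),np.sin(np.radians(42.3))]);w=np.array([-u[1],u[0]])
    c0=np.array([513,76]);s=(X-c0)@u;l=(X-c0)@w
    sel=(np.abs(l)>14)&(s<14)
    r=least_squares(lambda q:np.hypot(*(X[sel]-q[:2]).T)-q[2],[513,76,23],loss="soft_l1")
    print(n,b.sum(),sel.sum(),r.x.round(2),np.abs(r.fun).mean().round(2),"tip s",s.max().round(1),"tip",X[s.argmax()].round(1),"back",s.min().round(1))
    # bar top: bright part
    t=blob((g>2.5)&(im.max(2)>72),p);h=cv2.minAreaRect(cont(t));print(h)
    if n=="w10":
        hh=[]
        for row in range(178,212):
            xs=np.where((im[row,235:272].max(1)<72))[0]
            hh.append((row,235+xs.max() if len(xs) else 0))
        print(hh[::3]);k2=np.polyfit(*np.array(hh).T,1)
        a,d=[plane(c,np.polyval(k2,v),v,36) for v in(178,211)];q=d-a;print("bar edge dir",np.degrees(np.arctan2(q[1],q[0])).round(1),a.round(1))
```

```text
w8 3298 87 [514.46  75.05  22.38] 0.19 tip s 34.6 tip [540.1  97.6] back -23.4
((268.49749755859375, 98.20921325683594), (77.4285888671875, 42.49972915649414), 37.07307434082031)
w10 2134 70 [513.75  73.87  22.52] 0.38 tip s 37.9 tip [544.   98.3] back -25.4
((258.1514892578125, 197.69735717773438), (32.92490768432617, 59.507720947265625), 3.094058036804199)
[(178, np.int64(242)), (181, np.int64(242)), (184, np.int64(242)), (187, np.int64(242)), (190, np.int64(242)), (193, np.int64(242)), (196, np.int64(242)), (199, np.int64(242)), (202, np.int64(242)), (205, np.int64(242)), (208, np.int64(242)), (211, 0)]
bar edge dir -6.9 [499.4  66.9  36. ]
```

Scaled: 7.5 cm is 0.1875, 4 cm is 0.1.

Request:
move_arm(increments=[[[0,0,0,0.005,-0.01,0.1,0.6],[0,0,0,0.005,-0.01,0.1875,0.6],[0,0,0,0.005,-0.01,0.1875,0.6],[0,0,0,0.005,-0.01,0.1875,0.6]]], force=80)

```text
time_s: 11.25
ee_pos: [514.2, 73.5, 41.2]
tcp_rot: [1.135, -2.928, 0.0]
contact_force: [0.5, 0.3, 1.0]
grip_width: 51.1
grip_force: 0.0
```

Run:
```python
from m import *
go(514.2,74.5,19.5,132.4)
```

```text
yaw 132.37 turn [ 0.    -0.001 -0.   ] cm [-0.07  0.07  2.17] q7 2.22 q1 -0.32 pos [514.2  73.5  41.2] F [0.5 0.3 1. ] t 11.25
```

Request:
move_arm(increments=[[[0,0,0,-0.0013,0.0013,0.03,0.6],[0,0,0,-0.0013,0.0013,0.0525,0.6],[0,0,0,-0.0013,0.0013,0.0525,0.4],[0,0,0,-0.0013,0.0013,0.0525,0.2],[0,0,0,-0.0013,0.0013,0.0525,0],[0,0,0,-0.0013,0.0013,0.0525,0],[0,0,0,-0.0013,0.0013,0.0525,0],[0,0,0,-0.0013,0.0013,0.0525,0]]])

```text
time_s: 12.05
ee_pos: [514.3, 74.6, 20.5]
tcp_rot: [-1.136, 2.928, -0.0]
contact_force: [-1.0, -0.4, 4.8]
grip_width: 11.7
grip_force: 78.6
```

Run:
```python
from m import *
go(514.2,74.5,19.5,132.4)
s=manip.state();print(s["grip_width"],s["grip_force"])
```

```text
yaw 132.41 turn [-0.     0.001  0.   ] cm [ 0.02 -0.    0.1 ] q7 2.22 q1 -0.32 pos [514.3  74.6  20.5] F [-1.  -0.4  4.8] t 12.05
11.701471679869648 78.6327588558197
```

Scaled: -11 cm is -0.275, -7 cm is -0.175.

Request:
move_arm(increments=[[[0,0,0,0,0,-0.075,0],[0,0,0,0,0,-0.175,0],[0,0,0,0,0,-0.275,0]]])

```text
time_s: 12.35
ee_pos: [513.7, 74.5, 131.4]
tcp_rot: [1.136, -2.928, 0.0]
contact_force: [0.6, 0.4, -0.4]
grip_width: 11.7
grip_force: 78.2
```

Scaled: -22.9 cm is -0.5725, -20.2 cm is -0.505, 1.124 rad is 0.7156.

Request:
move_arm(increments=[[[0,0,0.0891,0.0325,-0.0725,0,0],[0,0,0.1783,0.065,-0.145,0,0],[0,0,0.2674,0.0975,-0.2175,0,0],[0,0,0.3565,0.13,-0.29,0,0],[0,0,0.4456,0.1625,-0.3625,0,0],[0,0,0.5348,0.195,-0.435,0,0],[0,0,0.6239,0.225,-0.505,0,0],[0,0,0.7156,0.255,-0.5725,0,0]]])

```text
time_s: 13.15
ee_pos: [593.6, -164.5, 130.3]
tcp_rot: [0.608, 3.082, 0.0]
contact_force: [0.4, 0.7, -0.8]
grip_width: 11.6
grip_force: 78.2
```

Request:
move_arm(increments=[[[0,0,0,0,0,0,0],[0,0,0,0,0,0,0],[0,0,0,0,0,0,0]]])

```text
time_s: 13.45
ee_pos: [593.1, -162.2, 129.9]
tcp_rot: [-0.596, -3.085, -0.001]
contact_force: [-0.7, 1.0, -0.9]
grip_width: 11.8
grip_force: 78.2
```

Run:
```python
from m import *
c=manip.get_image("wrist");save("w11",c)
go(593.8,-163.6,108,68)
s=manip.state();print(s["grip_width"],s["grip_force"])
f=lambda a,w,h:cv2.resize(a,(w,h),interpolation=cv2.INTER_CUBIC)
o=np.zeros((400,800,3),np.uint8)
p=proj(c,[593.8,-163.6,81]);q=proj(c,s["ee_pos"]);print(p,q)
x,y=(q-[50,70]).astype(int);print(x,y);o[:,:400]=f(c["img"][y:y+100,x:x+100],400,400)
t=manip.get_image("scene");save("s2",t);r=proj(t,[593.8,-163.6,90]).astype(int);print(r)
o[:,400:]=f(t["img"][r[1]-25:r[1]+25,r[0]-25:r[0]+25],400,400)
cv2.imwrite("pics/w11.png",cv2.cvtColor(o,cv2.COLOR_RGB2BGR))
```

```text
yaw 68.14 turn [ 0.001 -0.     0.002] cm [-0.12 -0.12  2.2 ] q7 1.65 q1 -0.13 pos [ 593.1 -162.1  130. ] F [ 0.4 -0.5  0.2] t 13.5
12.074588816327523 78.19332003593445
[256.3434839 215.6660614] [257.89988585 248.07160101]
207 178
[166 217]
```

Scaled: 2.6 cm is 0.065, -0.12 cm is -0.003.

Request:
move_arm(increments=[[[0,0,0,-0.0025,-0.003,0.03,0],[0,0,0,-0.0025,-0.003,0.0575,0],[0,0,0,-0.0025,-0.003,0.065,0],[0,0,0,-0.0025,-0.003,0.065,0],[0,0,0,-0.0025,-0.003,0.065,0]]])

```text
time_s: 14.05
ee_pos: [593.7, -164.8, 103.8]
tcp_rot: [0.599, 3.084, -0.0]
contact_force: [-0.4, -0.2, -0.6]
grip_width: 12.3
grip_force: 78.2
```

Run:
```python
from m import *
go(593.8,-163.6,100,68)
```

```text
yaw 68.01 turn [-0.  0.  0.] cm [0.04 0.12 0.38] q7 1.67 q1 -0.12 pos [ 593.7 -164.8  103.8] F [-0.4 -0.2 -0.6] t 14.05
```

Scaled: 0.5 cm is 0.0125, 0.4 cm is 0.01.

Request:
move_arm(increments=[[[0,0,0,0,0.002,0.005,0],[0,0,0,0,0.002,0.01,0],[0,0,0,0,0.002,0.0125,0],[0,0,0,0,0.002,0.0125,0]]])

```text
time_s: 14.45
ee_pos: [593.9, -164.0, 98.7]
tcp_rot: [-0.599, -3.084, 0.0]
contact_force: [-0.7, 0.8, -1.2]
grip_width: 12.1
grip_force: 78.2
```

Scaled: 0.4 cm is 0.01, 0.3 cm is 0.0075.

Request:
move_arm(increments=[[[0,0,0,0,0,0.0038,0],[0,0,0,0,0,0.0075,0],[0,0,0,0,0,0.01,0],[0,0,0,0,0,0.01,0]]])

```text
time_s: 14.85
ee_pos: [593.8, -164.0, 94.6]
tcp_rot: [-0.599, -3.084, 0.0]
contact_force: [-0.2, -0.8, -0.4]
grip_width: 11.9
grip_force: 78.2
```

Now 6–7 mm below the tip with no force, so the knob is on the shaft. Continuing down.

Scaled: 0.5 cm is 0.0125, 0.4 cm is 0.01.

Request:
move_arm(increments=[[[0,0,0,0,0,0.005,0],[0,0,0,0,0,0.01,0],[0,0,0,0,0,0.0125,0],[0,0,0,0,0,0.0125,0]]])

```text
time_s: 15.25
ee_pos: [593.9, -164.0, 89.6]
tcp_rot: [-0.599, -3.084, 0.0]
contact_force: [-0.6, 0.6, -0.4]
grip_width: 12.0
grip_force: 78.2
```

Request:
move_arm(increments=[[[0,0,0,0,0,0.0025,0],[0,0,0,0,0,0.005,0],[0,0,0,0,0,0.0075,0],[0,0,0,0,0,0.0075,0]]])

```text
time_s: 15.65
ee_pos: [594.0, -164.0, 86.9]
tcp_rot: [0.599, 3.084, -0.0]
contact_force: [-1.1, 0.4, 3.3]
grip_width: 12.1
grip_force: 78.6
```

Contact came at z 86.9 (expected 87.5). Pressing against the spring.

Request:
move_arm(increments=[[[0,0,0,0,0,0.0025,0],[0,0,0,0,0,0.005,0],[0,0,0,0,0,0.0075,0],[0,0,0,0,0,0.0075,0]]])

```text
time_s: 16.05
ee_pos: [594.0, -164.0, 83.9]
tcp_rot: [0.599, 3.084, -0.0]
contact_force: [-1.8, 0.7, 6.5]
grip_width: 11.9
grip_force: 78.9
```

Scaled: 0.2 cm is 0.005, 0.1 cm is 0.0025.

Request:
move_arm(increments=[[[0,0,0,0,0,0.0025,0],[0,0,0,0,0,0.005,0],[0,0,0,0,0,0.005,0]]])

```text
time_s: 16.35
ee_pos: [594.1, -164.0, 82.0]
tcp_rot: [0.599, 3.084, 0.0]
contact_force: [-1.8, 1.1, 9.2]
grip_width: 11.6
grip_force: 79.2
```

Request:
move_arm(increments=[[[0,0,0,0,0,0.0013,0],[0,0,0,0,0,0.0025,0],[0,0,0,0,0,0.0025,0]]])

```text
time_s: 16.65
ee_pos: [594.1, -164.1, 81.6]
tcp_rot: [0.599, 3.083, 0.0]
contact_force: [-5.5, 2.9, 17.5]
grip_width: 12.2
grip_force: 80.7
```

The force rises to 17.5 N with almost no further travel, so that is the end stop. I'll hold there and check.

Scaled: 0.03 cm is 0.0008.

Request:
move_arm(increments=[[[0,0,0,0,0,0.0008,0],[0,0,0,0,0,0.0008,0],[0,0,0,0,0,0.0008,0],[0,0,0,0,0,0.0008,0]]])

```text
time_s: 17.05
ee_pos: [594.2, -164.1, 81.6]
tcp_rot: [0.599, 3.083, 0.001]
contact_force: [-6.1, 2.3, 20.5]
grip_width: 12.1
grip_force: 81.1
```

Run:
```python
from m import *
c=manip.get_image("wrist");t=manip.get_image("scene");s=manip.state();print(s["contact_force"],s["ee_pos"],s["grip_force"])
q=proj(c,s["ee_pos"]);x,y=(q-[60,75]).astype(int)
f=lambda a,w,h:cv2.resize(a,(w,h),interpolation=cv2.INTER_CUBIC)
o=np.zeros((600,800,3),np.uint8)
o[:400,:400]=f(c["img"][y:y+120,x:x+120],400,400)
r=proj(t,[593.8,-163.6,75]).astype(int);o[:400,400:]=f(t["img"][r[1]-25:r[1]+25,r[0]-25:r[0]+25],400,400)
r=proj(t,[553,333,4]).astype(int);o[400:,:267]=f(t["img"][r[1]-30:r[1]+30,r[0]-40:r[0]+40],267,200)
cv2.imwrite("pics/fin.png",cv2.cvtColor(o,cv2.COLOR_RGB2BGR))
```

```text
[-6.97280221  2.57846007 19.06009652] [ 594.24341332 -164.11449983   81.58733115] 81.05894923210144
```

View pics/fin.png

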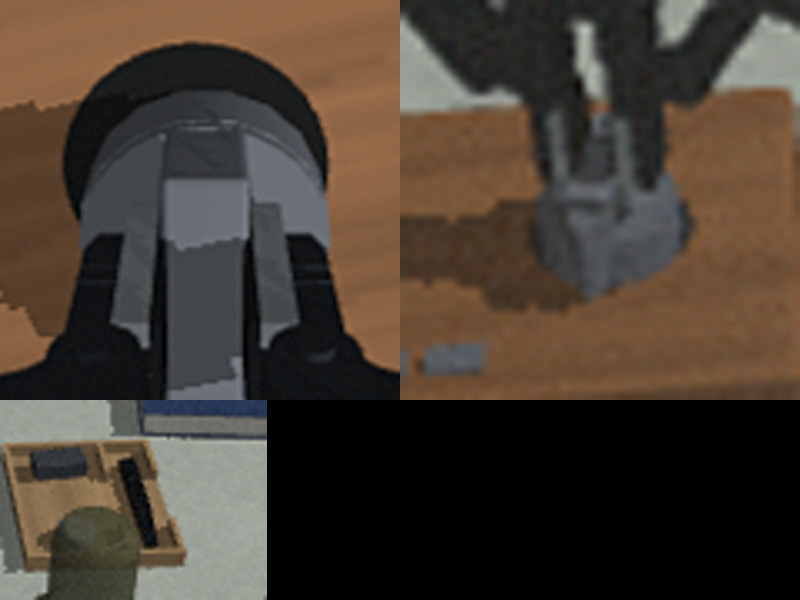

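The knob sits down over the shaft (crop 205,170), still held and pressed, with its pointer towards the flat. The pry tool lies in the slot (crop 140,500) with the battery undisturbed.

```bash
python3 -c "
from plant import manip
print(manip.sign_off())"
```

```text
the job is handed in; nothing more can be done
None
```

The job is handed in at about 17 s: the pry tool lies flat in the tray slot, released, and the knob is home on the shaft with its pointer along the flat, still held pressed against the end stop at about 20 N.

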